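Wind up the display turntable and take its brake off

TASK

Get the spring-driven prop turntable ready to run: wind the steel wing key on its sloping panel clockwise (as you face the panel), a part turn at a time, until the spring is fully wound and the key comes up against its stop. Only then swing the brake lever beside the unit right over, from leaning towards the robot to leaning fully away from it. Leave the bottle, tin, tape, brush, foam offcut and glue gun where they are.

Things in the scene. Friction and masses are not known exactly. Their poses are not given: they have to be found in the camera images.
- unit: turntable unit, fixed: grey box on a 12 mm board. Origin on the table; x front (robot side) to back, y left, z up. Board: x -140 to 180, y -235 to 135 mm. Grey box: x -130 to 170, y +-110 mm, 40 mm high at its front edge; from there its top slopes up at 35 deg (0.61 rad) to 138 mm at x = 10 mm, then is level
- panel_mid (a point): middle of the sloping panel, where the key comes out square to it: x -60, y 0, z 89 mm of the unit. Axes: z out of the panel, leaning 35 deg from vertical towards the robot; x up the slope; y to the left
- table_top (a point): centre of the wooden turntable disc's top face, on the level part of the unit (x 90, y 0, z 164 mm); disc 156 mm across, 14 mm thick. A pale toy tower, 60 mm wide, is fixed on it, left of centre; its top is 210 mm above the table
- key_grip (a point): centre of the steel key's wing, on the key's axis, 46 mm out from the panel. Axes turn with the key: z along its axis, out of the panel; x along the wing; y through its thickness. The wing is a flat plate 68 mm long (x), 12 mm thick (y), 32 mm high (z) with round ends, on a 12 mm round shank that runs 30 mm down to the panel
- key (a joint): winding of the key, rad: 0 run down, 4.7 fully wound against the stop; grows as the key turns clockwise seen from outside the panel. Starts partly wound, stays where it is left and needs 0.1 to 0.2 N m, more as the spring tightens. At 0 the x of key_grip points straight up the slope
- brake_tip (a point): centre of the black ball (26 mm across) on the end of the brake lever, a steel rod 10 mm thick to the right of the grey box. Pivot at x -30, y -185, z 34 mm of the unit, on a dark block 70 x 50 mm, 25 mm high; the ball is 90 mm from the pivot
- brake (a joint): angle of the brake lever, rad: 0 is brake on, leaning 29 deg to the unit's -x (towards the robot); 1.0 is brake fully off, leaning 29 deg to +x. Stays where it is left
- glue_bottle: bystander: white bottle, 60 mm across, 150 mm high, standing; origin under its centre
- tin: bystander: steel can, 70 mm across, 110 mm high, standing; origin under its centre
- tape: bystander: roll of tape lying flat, 110 mm across, 48 mm high; origin under its centre
- brush: bystander: brush 190 mm long lying along its x; origin under its middle
- offcut: bystander: dark ridged foam offcut, 120 x 75 mm, 29 mm high; origin under its centre
- glue_gun: bystander: black glue gun lying on its side, about 180 x 120 mm, 35 mm high; origin under its barrel

How it is judged:
By the outcome, as a careful person would: the job done as asked, in the order asked, and still so for the second after the job is handed in, with the robot touching nothing.
It also fails if it takes over 72 s, if anything falls off the work surface, if the arm or the gripper's body presses on something with over 40 N, if the wrist force passes 120 N, or if a joint passes its speed limit or range.

ROBOT

A 6-joint arm with a two-finger parallel gripper is mounted at the origin on the work surface. World frame = base frame: x ahead of the robot, y to its left, z up, the work surface at z = 0. Lengths are in m, angles in rad, forces in N, time in s.
With the tool pointing down it reaches from about 0.35 to 0.925 m from the base axis. Payload 6.4 kg.
Tool frame: the origin (TCP) lies at the centre of the arm's flange, where the gripper is bolted on; the fingertips stand 199 mm ahead of it and the grasp point (between the pads) lies 180 mm ahead of it (finger_overhang is the distance from the TCP to the fingertips, in m); z points along the fingers, y is the direction in which the jaws open and shut (so a half turn about z gives the same grasp; the last joint's range is limited). The gripper opens to 94 mm and grips with 3 to 60 N. Pads are 16 mm wide; open, the fingers measure 119 mm over their backs; the gripper's body (75 mm by 177 mm) begins 78 mm behind the grasp point.
Start: joints at [1.082, 0.245, 1.558, -0, 1.339, -0.174], TCP at [0.201, 0.618, 0.405] pointing down, gripper open.
Joint ranges: [-3.13, 3.13], [-1.02, 2.26], [0.13, 2.54], [-0.95, 4.09], [0.21, 2.88], [-2.74, 2.74]. Speed limits (rad/s): [2.57, 2.57, 3.14, 3.14, 3.14, 3.14].

INTERFACE

Orientations are given as a 3x3 rotation matrix whose columns are the frame's x, y, z axes.
In Python, from station import observe, read_camera, sign_off, finger_overhang gives the robot as it stands. The module is installed in compiled form; this text tells all that it offers.
- The arm moves only by the tool apply_moves, never from a script. Its arguments are lists of equal length, an entry for each row: "dp": the shift along the world's x, y, z in m, a list of three; "yaw": the turn about the world's z in rad. In form: {"dp": [[x, y, z], ...], "yaw": [yaw, ...]}. A call has 1 to 5 rows; each row shifts and turns the pose as measured when the row begins; what a row does not reach is not made up. A row lasts 1/12 s, in which the tool goes at most 41.7 mm and 7.16 degrees, less where a joint would pass 70% of its speed; a pose out of reach is approached as far as the arm can. A call is refused whole if a number of a shift passes 0.0417 or a number of a turn 0.125, either way. A call with a gripper value outside its range is refused whole. "claw" is the opening, from -1 (shut) to 1 (fully open), set as the call begins (left out, the last holds). The fingers move at their own pace and stop on an object; "grip_force" is the grip in N (left out, the last holds). Time passes only in rows, so rows that do not move let the fingers close. It gives the time, the measured TCP pose, the force and the opening at its end, in the units of the state.
- observe(): the state, without advancing time (a new reading comes with each control period).
- read_camera(name): name is "side" or "top" or "wrist"; returns a dict with "frame" (384x512x3 uint8, blue, green, red), "depth" (384x512 float32, m along the optical axis (not along the pixel's ray), 0 where there is no reading), "camera_matrix" (3x3 intrinsics, pixels), "rvec" (rotation vector, rad) and "tvec" (3), from world to camera coordinates, as OpenCV has them. Camera axes: x right, y down, z forward; pixel columns grow to the right and rows downward; lengths in m; the calibration is good to about 2 mm. A picture is of the moment at which its call begins.
- sign_off(): hands the job in, once; it reports no verdict.
The state is a dict: "t": time; "joint_positions": joint angles; "joint_velocities": joint speeds; "joint_torque": joint torques, N m; "tool_pos": TCP position; "tool_rot": TCP orientation; "wrist_force": force on the tool from outside, world axes, zero at the start; "torque": the same for the moment, N m; "opening": finger opening in m.
Only numpy, scipy, OpenCV 4.12 (cv2) and the standard library are available. Lean on these libraries where they do the work, as an engineer would, in place of code of your own. Each camera call takes 0.05 s, during which the arm holds its last target. There are 200 camera calls.

## Working session

There is one attempt and no reset: what is moved stays moved. The work goes in short steps, Python scripts to look and compute and a tool call to move; the robot and the scene stay as the last step left them, time stands still between calls to the robot, and variables do not carry over. Pictures are saved under pics/ and viewed, about 8 in all and at most 12, crops included, and the job is handed in when it is done.

Besides the shell and the picture viewer there is one more tool, called after "Request:" in YAML: its name, and indented under it one key for each argument. apply_moves: Moves the arm, as the interface text tells. Its arguments: {"type":"object","properties":{"dp":{"type":"array"},"yaw":{"type":"array"},"claw":{"type":"number"},"grip_force":{"type":"number"}},"required":["dp","yaw"]}

```bash
mkdir -p pics
cat > h.py <<'E'
import numpy as np, cv2
from station import observe, read_camera, sign_off, finger_overhang
def cam(n):
    c=read_camera(n); R=cv2.Rodrigues(np.array(c['rvec'],float))[0]; t=np.array(c['tvec'],float).ravel()
    return c,R,t
def cloud(c,R,t):
    d=c['depth']; K=c['camera_matrix']; v,u=np.mgrid[:d.shape[0],:d.shape[1]]
    p=np.stack([(u-K[0,2])/K[0,0]*d,(v-K[1,2])/K[1,1]*d,d],-1)
    w=(p-t)@R; w[d==0]=np.nan; return w
def proj(P,c):
    return cv2.projectPoints(np.array(P,float).reshape(-1,3),np.array(c['rvec'],float),np.array(c['tvec'],float),c['camera_matrix'],None)[0].reshape(-1,2)
E
python3 - <<'E'
from h import *
ims=[]
for n in("top","side"):
    c,R,t=cam(n); ims.append(c['frame']); np.savez(f'{n}.npz',w=cloud(c,R,t),f=c['frame']); print(n,(-R.T@t).round(3))
cv2.imwrite('pics/top.png',cv2.resize(ims[0],(800,600)));cv2.imwrite('pics/side.png',cv2.resize(ims[1],(800,600)))
print(observe())
E
```

```text
top [ 0.475 -0.022  1.545]
side [0.497 0.612 0.808]
{'t': 0.1, 'joint_positions': array([ 1.08188930e+00,  2.45736341e-01,  1.55886751e+00, -6.59080851e-06,
        1.33871754e+00, -1.74072088e-01]), 'joint_velocities': array([-0.00111311, -0.00157012, -0.00373059,  0.00122673, -0.00047736,
        0.00034459]), 'joint_torque': array([ 1.54703030e-04, -4.16914308e+01, -3.15526342e+01,  6.86394051e-02,
        3.09421832e-02, -4.59509840e-05]), 'tool_pos': array([0.20116174, 0.61788038, 0.40367354]), 'tool_rot': array([[-9.50847857e-01,  3.09657396e-01, -8.06260393e-04],
       [ 3.09658307e-01,  9.50846672e-01, -1.52922656e-03],
       [ 2.93093696e-04, -1.70372703e-03, -9.99998506e-01]]), 'wrist_force': array([ 0.12870696,  0.586364  , -1.47147432]), 'torque': array([-0.03263545,  0.00851707, -0.03852531]), 'opening': 0.0936618825011898}
```

View pics/top.png

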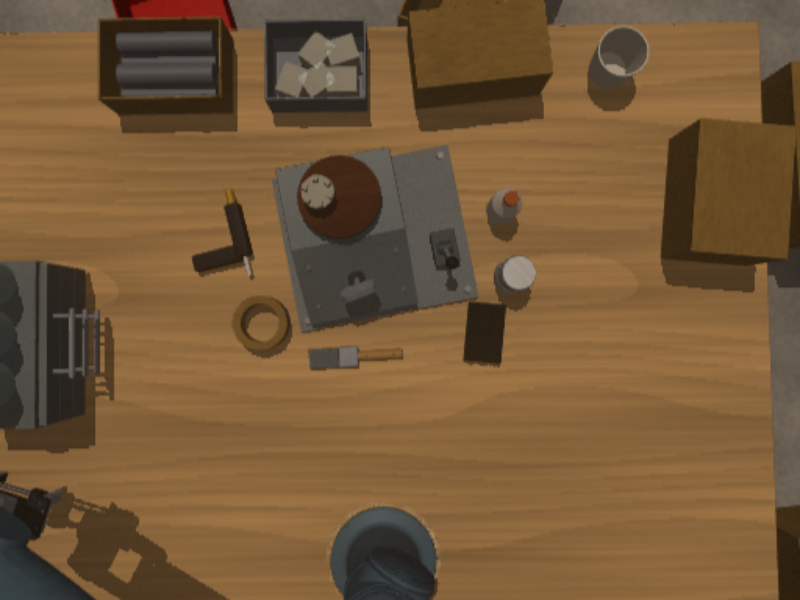

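View pics/side.png

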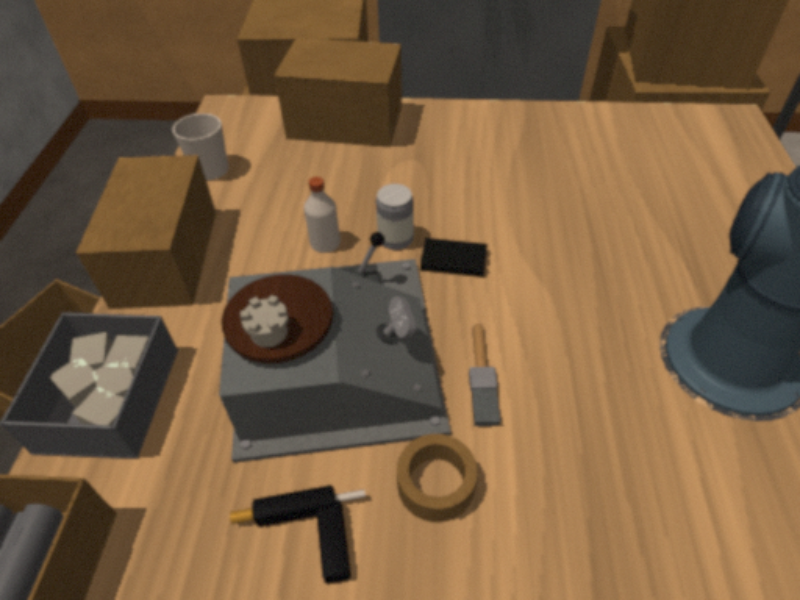

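The top view shows the unit at about (375,240) px, the key at (357,287) and the brake ball at (452,262). The unit is yawed about +10°. Next I'll fit its pose from the depth.

```bash
cat > fit.py <<'E'
from h import *
from scipy.optimize import minimize
w=np.load('top.npz')['w'].reshape(-1,3)
m=(w[:,0]>.25)&(w[:,0]<.85)&(abs(w[:,1])<.35)&(w[:,2]<.3)&(w[:,2]>-.02); P=w[m]
def loc(p,P):
    c,s=np.cos(p[2]),np.sin(p[2]); d=P[:,:2]-p[:2]
    return d[:,0]*c+d[:,1]*s,-d[:,0]*s+d[:,1]*c
def H(x,y):
    h=np.where((x>-.14)&(x<.18)&(y>-.235)&(y<.135),.012,0)
    b=(x>-.13)&(x<.17)&(abs(y)<.11)
    h=np.where(b,np.clip(.04+(x+.13)*.7,0,.138),h)
    return np.where((x-.09)**2+y**2<.078**2,.164,h)
def cost(p):
    x,y=loc(p,P); return np.minimum(abs(P[:,2]-H(x,y)),.03).mean()
best=min((minimize(cost,[x0,.03,.18],method='Nelder-Mead',options=dict(initial_simplex=[[x0,.03,.18],[x0+.03,.03,.18],[x0,.06,.18],[x0,.03,.28]],xatol=1e-4,fatol=1e-7)) for x0 in(.5,.55,.6)),key=lambda r:r.fun)
p=best.x; print('unit',p.round(4),best.fun)
np.save('unit.npy',p)
c,s=np.cos(p[2]),np.sin(p[2]); Ru=np.array([[c,-s,0],[s,c,0],[0,0,1]]); a=np.radians(35)
Rp=np.array([[np.cos(a),0,-np.sin(a)],[0,1,0],[np.sin(a),0,np.cos(a)]])
def W(u): return Ru@np.array(u)+[p[0],p[1],0]
print('key_grip',W([-.06-.046*np.sin(a),0,.089+.046*np.cos(a)]).round(4))
th=np.radians(29);print('ball on',W([-.03-.09*np.sin(th),-.185,.034+.09*np.cos(th)]).round(4),'off',W([-.03+.09*np.sin(th),-.185,.034+.09*np.cos(th)]).round(4),'pivot',W([-.03,-.185,.034]).round(4))
for n in('top','side'):
    Q=np.load(n+'.npz')['w'].reshape(-1,3); U=(Q-[p[0],p[1],0])@Ru
    L=(U-[-.06,0,.089])@Rp
    k=(L[:,2]>.045)&(L[:,2]<.075)&(np.hypot(L[:,0],L[:,1])<.045)
    K=L[k]; print(n,'wing n',k.sum(),'mean',K.mean(0).round(4),'z max',K[:,2].max().round(4))
    e,v=np.linalg.eigh(np.cov(K[:,:2].T)); print(' eig sd',np.sqrt(e).round(4),'angle of wing about panel z (deg)',np.degrees(np.arctan2(v[1,1],v[0,1])).round(1))
    b=(U[:,2]>.095)&(U[:,2]<.15)&(abs(U[:,1]+.185)<.04)&(abs(U[:,0]+.03)<.09)
    print(' ball unit',U[b].mean(0).round(4),b.sum(),U[b].max(0).round(3))
    pn=(abs(L[:,0])<.08)&(abs(L[:,1])<.1)&(abs(L[:,2])<.012);print(' panel z med',np.median(L[pn][:,2]).round(4))
E
python3 fit.py
```

```text
unit [0.6259 0.0543 0.1829] 0.005437668356024152
key_grip [0.5409 0.0386 0.1267]
ball on [ 0.5871 -0.141   0.1127] off [ 0.6729 -0.1251  0.1127] pivot [ 0.63  -0.133  0.034]
top wing n 139 mean [ 0.0029 -0.0009  0.0574] z max 0.0672
 eig sd [0.0045 0.0188] angle of wing about panel z (deg) 100.8
 ball unit [-0.0688 -0.1844  0.1244] 58 [-0.058 -0.173  0.133]
 panel z med 0.0002
side wing n 214 mean [0.0034 0.0058 0.0555] z max 0.0636
 eig sd [0.0039 0.0188] angle of wing about panel z (deg) 103.4
 ball unit [-0.0658 -0.1785  0.1193] 86 [-0.054 -0.17   0.131]
 panel z med -0.0004
```

Request:
apply_moves:
  dp:
    - [0,-0.04,0]
    - [0,-0.04,0]
    - [0,-0.04,0]
    - [0,-0.04,0]
    - [0.025,-0.031,0]
  yaw: [-0.05,-0.05,-0.05,-0.05,-0.05]
  claw: 0.17
  grip_force: 25

```text
t: 0.52
tool_pos: [0.2233, 0.4242, 0.396]
tool_rot: [[-0.844, 0.537, -0.009], [0.537, 0.843, -0.008], [0.003, -0.012, -1.0]]
wrist_force: [1.5, 0.6, 0.2]
opening: 0.0643
```

Request:
apply_moves:
  dp:
    - [0.025,-0.031,0]
    - [0.025,-0.031,0]
    - [0.025,-0.031,0]
    - [0.025,-0.031,0]
    - [0.025,-0.031,0]
  yaw: [-0.05,-0.05,-0.05,-0.05,-0.05]

```text
t: 0.93
tool_pos: [0.3482, 0.2605, 0.3941]
tool_rot: [[-0.68, 0.733, -0.011], [0.734, 0.68, -0.006], [0.003, -0.013, -1.0]]
wrist_force: [0.2, 0.1, 0.4]
opening: 0.0548
```

Request:
apply_moves:
  dp:
    - [0.025,-0.031,0]
    - [0.025,-0.031,0]
    - [0.025,-0.031,0]
    - [0.025,-0.031,0]
    - [0.025,-0.031,0]
  yaw: [-0.05,-0.05,-0.05,-0.05,-0.05]

```text
t: 1.35
tool_pos: [0.476, 0.0958, 0.3933]
tool_rot: [[-0.464, 0.886, -0.012], [0.886, 0.464, -0.003], [0.003, -0.012, -1.0]]
wrist_force: [-0.1, 0.4, -0.4]
opening: 0.0553
```

Request:
apply_moves:
  dp:
    - [0.024,-0.02,0]
    - [0.024,-0.02,0]
    - [0.018,-0.016,0]
    - [0,0,-0.01]
    - [0,0,0]
  yaw: [-0.05,-0.04,0,0,0]

```text
t: 1.77
tool_pos: [0.5474, 0.0292, 0.3809]
tool_rot: [[-0.367, 0.93, -0.014], [0.93, 0.367, -0.002], [0.003, -0.014, -1.0]]
wrist_force: [-0.6, 0.3, -1.6]
opening: 0.055
```

Run:
```python
from h import *
c,R,t=cam('wrist'); cv2.imwrite('pics/w1.png',c['frame'])
o=observe(); print(o['t'],o['tool_pos'].round(4),o['tool_rot'].round(3),o['joint_positions'].round(3))
```

```text
1.8167 [0.5475 0.0295 0.382 ] [[-0.367  0.93  -0.012]
 [ 0.93   0.367 -0.003]
 [ 0.002 -0.012 -1.   ]] [-0.152  0.032  1.837 -0.005  1.284 -0.527]
```

View pics/w1.png

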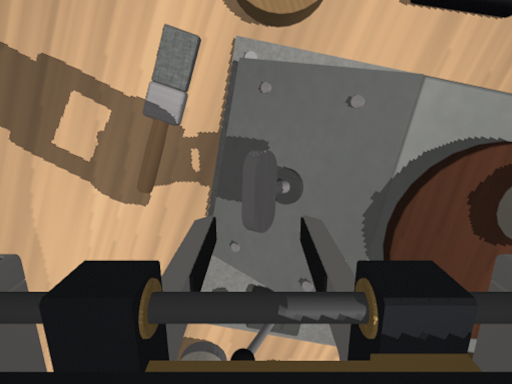

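The wing at (260,190) px is aligned with the jaws and centred between the fingers (215 and 303 px). I'll correct sideways, then go down.

Request:
apply_moves:
  dp:
    - [-0.004,0.009,0]
    - [0,0,-0.02]
    - [0,0,-0.02]
    - [0,0,-0.02]
    - [0,0,0]
  yaw: [0,0,0,0,0]

```text
t: 2.23
tool_pos: [0.539, 0.0456, 0.3225]
tool_rot: [[-0.373, 0.928, -0.009], [0.928, 0.373, -0.002], [0.002, -0.009, -1.0]]
wrist_force: [-0.4, -0.2, 0.0]
opening: 0.055
```

Request:
apply_moves:
  dp:
    - [0.003,-0.005,-0.006]
    - [0,0,-0.006]
    - [0,0,0]
    - [0,0,0]
  yaw: [0,0,0,0]

```text
t: 2.57
tool_pos: [0.541, 0.0436, 0.3124]
tool_rot: [[-0.378, 0.926, -0.006], [0.926, 0.378, -0.002], [0.001, -0.007, -1.0]]
wrist_force: [0.4, 0.5, -0.0]
opening: 0.0553
```

Request:
apply_moves:
  dp:
    - [0,0,0]
    - [0,0,0]
    - [0,0,0]
    - [0,0,0]
    - [0,0,0]
  yaw: [0,0,0,0,0]
  claw: -1

```text
t: 2.98
tool_pos: [0.5412, 0.0433, 0.315]
tool_rot: [[-0.378, 0.926, -0.006], [0.926, 0.378, -0.003], [-0.001, -0.007, -1.0]]
wrist_force: [-5.9, -2.3, 1.2]
opening: 0.0265
```

Request:
apply_moves:
  dp:
    - [0,-0.001,-0.001]
    - [0,-0.001,-0.001]
    - [0,-0.001,-0.001]
    - [0,0,0]
    - [0,0,0]
  yaw: [-0.1,-0.1,-0.1,-0.1,-0.1]
  grip_force: 30

```text
t: 3.4
tool_pos: [0.5419, 0.0406, 0.3169]
tool_rot: [[0.129, 0.992, -0.004], [0.992, -0.129, 0.001], [0.001, -0.004, -1.0]]
wrist_force: [-4.8, -2.7, 3.3]
opening: 0.0253
```

```bash
cat > s.py <<'E'
from h import *
o=observe(); R=o['tool_rot']; g=o['tool_pos']+R[:,2]*.18
print('t',round(o['t'],2),'grasp',g.round(4),'tcp',o['tool_pos'].round(4),'psi',np.degrees(np.arctan2(R[1,1],R[0,1])).round(1),'q',o['joint_positions'].round(2),'F',o['wrist_force'].round(1),'T',o['torque'].round(2),'op',round(o['opening'],4))
E
python3 s.py
```

```text
t 3.4 grasp [0.5412 0.0408 0.1369] tcp [0.5419 0.0406 0.3169] psi -7.4 q [-0.13  0.1   1.9   0.    1.15 -0.  ] F [-4.8 -2.7  3.3] T [-0.3   0.18  0.23] op 0.0253
```

Request:
apply_moves:
  dp:
    - [0,-0.001,-0.003]
    - [0,0,-0.003]
    - [0,0,-0.002]
    - [0,0,-0.001]
    - [0,0,-0.001]
  yaw: [-0.12,-0.12,-0.12,-0.12,-0.12]

```text
t: 3.82
tool_pos: [0.5424, 0.0392, 0.318]
tool_rot: [[0.685, 0.728, -0.009], [0.728, -0.685, 0.002], [-0.004, -0.008, -1.0]]
wrist_force: [-6.1, -1.1, 6.0]
opening: 0.0193
```

Request:
apply_moves:
  dp:
    - [0,0,-0.001]
    - [0,0,-0.001]
    - [0,0,-0.001]
    - [0,0,-0.001]
    - [0,0,-0.001]
  yaw: [-0.12,-0.12,-0.12,-0.12,-0.12]

```text
t: 4.23
tool_pos: [0.5423, 0.0383, 0.3184]
tool_rot: [[0.982, 0.189, -0.01], [0.189, -0.982, 0.002], [-0.009, -0.004, -1.0]]
wrist_force: [-3.8, 0.0, 4.5]
opening: 0.0119
```

```bash
python3 s.py
```

```text
t 4.23 grasp [0.5406 0.0386 0.1385] tcp [0.5423 0.0383 0.3184] psi -79.1 q [-0.14  0.1   1.89  0.    1.16  1.24] F [-3.8  0.   4.5] T [-0.28  0.51  0.05] op 0.0119
```

Request:
apply_moves:
  dp:
    - [0,0,-0.001]
    - [0,0,-0.001]
    - [0,0,-0.001]
    - [0,0,-0.001]
    - [0,0,-0.001]
  yaw: [-0.12,-0.12,-0.12,-0.12,-0.12]

```text
t: 4.65
tool_pos: [0.5429, 0.0375, 0.3182]
tool_rot: [[0.909, -0.417, -0.008], [-0.417, -0.909, 0.005], [-0.01, -0.001, -1.0]]
wrist_force: [-8.9, -1.9, 10.3]
opening: 0.0184
```

Request:
apply_moves:
  dp:
    - [0,0,-0.001]
    - [0,0,-0.001]
    - [0,0,-0.001]
    - [0,0,-0.001]
    - [0,0,-0.001]
  yaw: [-0.12,-0.12,-0.12,-0.12,-0.12]

```text
t: 5.07
tool_pos: [0.542, 0.0374, 0.3198]
tool_rot: [[0.496, -0.868, -0.016], [-0.868, -0.496, 0.013], [-0.019, 0.007, -1.0]]
wrist_force: [-6.0, -1.9, 7.7]
opening: 0.0229
```

```bash
python3 s.py
```

```text
t 5.07 grasp [0.5393 0.0397 0.1399] tcp [0.542  0.0374 0.3198] psi -150.2 q [-0.14  0.09  1.89  0.01  1.17  2.48] F [-6.  -1.9  7.7] T [0.41 0.88 0.49] op 0.0229
```

Request:
apply_moves:
  dp:
    - [0,0,0]
    - [0,0,0]
    - [0,0,0.02]
    - [0,0,0.03]
    - [0,0,0]
  yaw: [0,0,0,0,0]
  claw: 0.17

```text
t: 5.48
tool_pos: [0.5417, 0.0372, 0.3706]
tool_rot: [[0.499, -0.867, -0.018], [-0.867, -0.499, 0.013], [-0.02, 0.009, -1.0]]
wrist_force: [1.2, -0.8, 1.6]
opening: 0.0526
```

Request:
apply_moves:
  dp:
    - [0,0,0]
    - [0,0,0]
    - [0,0,0]
    - [0,0,0]
    - [0,0,0]
  yaw: [0.12,0.12,0.12,0.12,0.12]

```text
t: 5.9
tool_pos: [0.5423, 0.0369, 0.3714]
tool_rot: [[0.912, -0.41, -0.017], [-0.41, -0.912, 0.002], [-0.016, 0.005, -1.0]]
wrist_force: [-0.2, -0.7, 0.2]
opening: 0.0554
```

Request:
apply_moves:
  dp:
    - [0,0,0]
    - [0,0,0]
    - [0,0,0]
    - [0,0,0]
    - [0,0,0]
  yaw: [0.12,0.12,0.12,0.12,0.12]

```text
t: 6.32
tool_pos: [0.5424, 0.0366, 0.3689]
tool_rot: [[0.98, 0.201, -0.015], [0.201, -0.98, -0.008], [-0.016, 0.005, -1.0]]
wrist_force: [0.1, -0.2, 0.1]
opening: 0.0552
```

Request:
apply_moves:
  dp:
    - [0,0,0]
    - [0,0,0]
    - [0,0,0]
    - [0,0,0]
    - [0,0,0]
  yaw: [0.12,0.12,0.12,0.12,0.12]

```text
t: 6.73
tool_pos: [0.5425, 0.0363, 0.3661]
tool_rot: [[0.677, 0.736, -0.008], [0.736, -0.677, -0.016], [-0.017, 0.005, -1.0]]
wrist_force: [0.3, -0.1, -0.1]
opening: 0.0548
```

Request:
apply_moves:
  dp:
    - [0,0,0]
    - [0,0,0]
    - [0,0,0]
    - [0,0,0]
    - [0,0,0]
  yaw: [0.12,0.12,0.12,0.12,0.12]

```text
t: 7.15
tool_pos: [0.5426, 0.0361, 0.3634]
tool_rot: [[0.118, 0.993, 0.002], [0.993, -0.118, -0.018], [-0.017, 0.004, -1.0]]
wrist_force: [-0.1, 0.3, 0.1]
opening: 0.055
```

Request:
apply_moves:
  dp:
    - [0,0,0]
    - [0,0,0]
    - [0,0,0]
    - [0,0,0]
    - [0,0,0]
  yaw: [0.12,0.12,0.12,0.12,0.12]

```text
t: 7.57
tool_pos: [0.5426, 0.0358, 0.3607]
tool_rot: [[-0.485, 0.874, 0.011], [0.874, 0.485, -0.013], [-0.017, 0.003, -1.0]]
wrist_force: [0.1, 0.2, -0.2]
opening: 0.0548
```

```bash
python3 s.py
cat > wing.py <<'E'
from h import *
import sys
p=np.load('unit.npy');c_,s_=np.cos(p[2]),np.sin(p[2]); Ru=np.array([[c_,-s_,0],[s_,c_,0],[0,0,1]]); a=np.radians(35)
Rp=np.array([[np.cos(a),0,-np.sin(a)],[0,1,0],[np.sin(a),0,np.cos(a)]])
for n in sys.argv[2:]:
    c,R,t=cam(n); cv2.imwrite(f'pics/{sys.argv[1]}_{n}.png',c['frame'])
    U=(cloud(c,R,t).reshape(-1,3)-[p[0],p[1],0])@Ru; L=(U-[-.06,0,.089])@Rp
    K=L[(L[:,2]>.045)&(L[:,2]<.07)&(np.hypot(L[:,0],L[:,1])<.042)]
    if len(K)>20:
        e,v=np.linalg.eigh(np.cov(K[:,:2].T)); print(n,len(K),K.mean(0).round(4),'sd',np.sqrt(e).round(4),'wing deg',np.degrees(np.arctan2(v[1,1],v[0,1])).round(1))
    b=(U[:,2]>.095)&(U[:,2]<.15)&(abs(U[:,1]+.185)<.04)&(abs(U[:,0]+.03)<.09)
    if b.sum()>5: print(n,'ball',U[b].mean(0).round(4),b.sum())
E
python3 wing.py a wrist side
```

```text
t 7.57 grasp [0.5445 0.0334 0.1807] tcp [0.5426 0.0358 0.3607] psi 29.0 q [-0.14  0.04  1.87 -0.01  1.22 -0.64] F [ 0.1  0.2 -0.2] T [-0.07  0.07 -0.03] op 0.0548
wrist 2193 [0.0025 0.0025 0.0566] sd [0.0039 0.0181] wing deg 119.0
wrist ball [-0.0597 -0.18    0.0971] 30
side 234 [0.0029 0.0047 0.0552] sd [0.0037 0.0189] wing deg 120.4
side ball [-0.0696 -0.1754  0.1237] 11
```

Request:
apply_moves:
  dp:
    - [-0.002,0.004,0]
    - [0,0,-0.01]
    - [0,0,-0.015]
    - [0,0,-0.012]
    - [0,0,0]
  yaw: [0.07,0.07,0,0,0]

```text
t: 8.08
tool_pos: [0.5408, 0.0398, 0.3222]
tool_rot: [[-0.592, 0.806, 0.015], [0.806, 0.592, -0.012], [-0.019, 0.005, -1.0]]
wrist_force: [-0.3, -0.2, -0.1]
opening: 0.0549
```

```bash
python3 s.py
```

```text
t 8.08 grasp [0.5435 0.0376 0.1422] tcp [0.5408 0.0398 0.3222] psi 36.3 q [-0.13  0.08  1.9  -0.01  1.14 -0.76] F [-0.3 -0.2 -0.1] T [-0.05  0.01 -0.02] op 0.0549
```

Request:
apply_moves:
  dp:
    - [-0.002,0.001,-0.008]
    - [0,0,-0.002]
    - [0,0,0]
  yaw: [0,0,0]

```text
t: 8.33
tool_pos: [0.5388, 0.0408, 0.3111]
tool_rot: [[-0.589, 0.808, 0.014], [0.808, 0.589, -0.012], [-0.018, 0.004, -1.0]]
wrist_force: [0.3, 0.6, -0.6]
opening: 0.0549
```

Request:
apply_moves:
  dp:
    - [0,0,0]
    - [0,0,0]
    - [0,0,0]
    - [0,0,0]
    - [0,0,0]
  yaw: [0,0,0,0,0]
  claw: -1
  grip_force: 40

```text
t: 8.75
tool_pos: [0.5392, 0.0406, 0.3126]
tool_rot: [[-0.589, 0.808, 0.017], [0.808, 0.589, -0.013], [-0.02, 0.006, -1.0]]
wrist_force: [-4.1, -2.6, 2.7]
opening: 0.0253
```

Request:
apply_moves:
  dp:
    - [0,0,-0.001]
    - [0,0,-0.001]
    - [0,0,-0.001]
    - [0,0,-0.001]
    - [0,0,-0.001]
  yaw: [-0.09,-0.09,-0.09,-0.09,-0.09]

```text
t: 9.17
tool_pos: [0.5399, 0.0408, 0.3129]
tool_rot: [[-0.168, 0.986, 0.012], [0.986, 0.168, -0.019], [-0.02, 0.008, -1.0]]
wrist_force: [-5.4, -1.2, 6.9]
opening: 0.0264
```

```bash
python3 s.py;python3 wing.py b side
```

```text
t 9.17 grasp [0.542  0.0374 0.133 ] tcp [0.5399 0.0408 0.3129] psi 9.7 q [-0.13  0.09  1.91 -0.02  1.13 -0.29] F [-5.4 -1.2  6.9] T [0.33 0.35 0.55] op 0.0264
side 279 [0.0067 0.007  0.0561] sd [0.0118 0.0167] wing deg 110.6
side ball [-0.0602 -0.1769  0.1192] 22
```

Request:
apply_moves:
  dp:
    - [0,0,-0.001]
    - [0,0,0]
  yaw: [-0.09,-0.09]

```text
t: 9.38
tool_pos: [0.5399, 0.041, 0.3133]
tool_rot: [[0.017, 1.0, 0.009], [1.0, -0.017, -0.021], [-0.021, 0.01, -1.0]]
wrist_force: [1.4, -5.5, -4.6]
opening: 0.0267
```

```bash
python3 s.py
```

```text
t 9.38 grasp [0.5416 0.0372 0.1333] tcp [0.5399 0.041  0.3133] psi -1.0 q [-0.13  0.09  1.91 -0.02  1.13 -0.1 ] F [ 1.4 -5.5 -4.6] T [-0.45 -0.79  1.25] op 0.0267
```

Request:
apply_moves:
  dp:
    - [0,0,-0.001]
    - [0,0,0]
  yaw: [-0.09,-0.09]

```text
t: 9.55
tool_pos: [0.5404, 0.0403, 0.3135]
tool_rot: [[0.194, 0.981, 0.009], [0.981, -0.193, -0.029], [-0.027, 0.014, -1.0]]
wrist_force: [0.1, -2.9, -6.1]
opening: 0.0298
```

```bash
python3 s.py
```

```text
t 9.55 grasp [0.542  0.0351 0.1336] tcp [0.5404 0.0403 0.3135] psi -11.1 q [-0.13  0.1   1.91 -0.03  1.13  0.08] F [ 0.1 -2.9 -6.1] T [ 0.36 -0.82  2.29] op 0.0298
```

Turning moment rose to 1.25 and then 2.3 N m, and the pads are being forced apart, so the key is on its stop. I'll back off, release and verify.

Request:
apply_moves:
  dp:
    - [0,0,0]
    - [0,0,0]
    - [0,0,0]
    - [0,0,0.03]
    - [0,0,0.035]
  yaw: [0,0,0,0,0]
  claw: 0.2

```text
t: 9.97
tool_pos: [0.538, 0.0401, 0.3725]
tool_rot: [[0.194, 0.981, -0.007], [0.981, -0.194, -0.027], [-0.028, -0.001, -1.0]]
wrist_force: [0.3, -0.5, -0.4]
opening: 0.0555
```

Request:
apply_moves:
  dp:
    - [0,0,0.02]
    - [-0.035,0,0]
    - [-0.035,0,0]
    - [-0.02,0,0]
    - [0,0,0]
  yaw: [0.12,0.12,0,0,0]

```text
t: 10.38
tool_pos: [0.4478, 0.0404, 0.4027]
tool_rot: [[-0.058, 0.998, 0.016], [0.998, 0.059, -0.027], [-0.028, 0.014, -1.0]]
wrist_force: [-0.6, -0.2, -0.2]
opening: 0.0567
```

```bash
python3 s.py;python3 wing.py c side top wrist
```

```text
t 10.38 grasp [0.4506 0.0354 0.2227] tcp [0.4478 0.0404 0.4027] psi 3.4 q [-0.16 -0.25  2.06 -0.03  1.32 -0.21] F [-0.6 -0.2 -0.2] T [-0.04  0.01 -0.01] op 0.0567
side 196 [0.0038 0.0067 0.056 ] sd [0.004  0.0189] wing deg 93.3
side ball [-0.0656 -0.1787  0.1184] 89
top ball [-0.0686 -0.1843  0.1242] 59
wrist 1345 [0.0017 0.0051 0.0577] sd [0.0039 0.0185] wing deg 91.7
```

View pics/c_side.png

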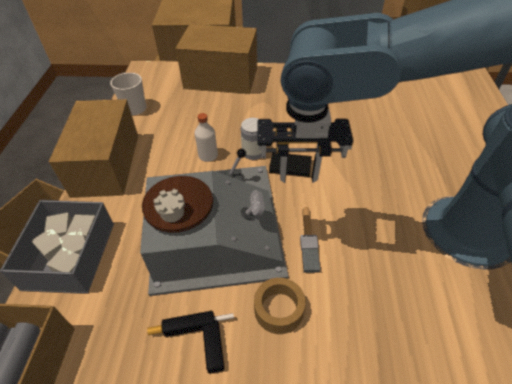

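Key: wing now at about 92°, which agrees with the fully-wound angle (90.7°). Ball unchanged at unit (-69,-184) mm. Next is the brake, with closed fingers.

Request:
apply_moves:
  dp:
    - [0.0125,-0.024,0]
    - [0.0125,-0.024,0]
    - [0.0125,-0.024,0]
    - [0.0125,-0.024,0]
    - [0.0125,-0.024,0]
  yaw: [-0.12,-0.12,-0.12,-0.12,-0.12]
  claw: -1

```text
t: 10.95
tool_pos: [0.5188, -0.0822, 0.4021]
tool_rot: [[0.531, 0.847, -0.001], [0.847, -0.531, -0.03], [-0.026, 0.015, -1.0]]
wrist_force: [0.9, 0.3, 0.9]
opening: 0.0266
```

Request:
apply_moves:
  dp:
    - [0.0125,-0.024,0]
    - [0.01,-0.02,0]
    - [0,0,0]
    - [0,0,0]
    - [0,0,0]
  yaw: [-0.12,-0.12,-0.12,-0.12,-0.12]

```text
t: 11.37
tool_pos: [0.5505, -0.1368, 0.3984]
tool_rot: [[0.926, 0.376, -0.02], [0.375, -0.927, -0.023], [-0.027, 0.013, -1.0]]
wrist_force: [0.1, -0.1, 0.3]
opening: 0.0004
```

Request:
apply_moves:
  dp:
    - [0,0,0]
    - [0,0,0]
    - [0,0,0]
  yaw: [-0.12,-0.1,0]

```text
t: 11.62
tool_pos: [0.5544, -0.1391, 0.3959]
tool_rot: [[0.988, 0.152, -0.027], [0.151, -0.988, -0.016], [-0.029, 0.011, -1.0]]
wrist_force: [0.0, -1.0, -0.9]
opening: 0.0004
```

```bash
python3 s.py
```

```text
t 11.62 grasp [ 0.5495 -0.1419  0.2159] tcp [ 0.5544 -0.1391  0.3959] psi -81.3 q [-0.44  0.08  1.77 -0.03  1.32  0.98] F [ 0.  -1.  -0.9] T [ 0.01  0.15 -0.02] op 0.0004
```

Request:
apply_moves:
  dp:
    - [-0.003,-0.006,0]
    - [0,0,-0.03]
    - [0,0,-0.03]
    - [0,0,-0.03]
    - [0,0,0]
  yaw: [0,0,0,0,0]

```text
t: 12.03
tool_pos: [0.5543, -0.1481, 0.3041]
tool_rot: [[0.986, 0.164, -0.021], [0.164, -0.986, -0.019], [-0.024, 0.015, -1.0]]
wrist_force: [-0.8, -0.7, -0.9]
opening: 0.0004
```

```bash
python3 s.py
```

```text
t 12.03 grasp [ 0.5504 -0.1514  0.1242] tcp [ 0.5543 -0.1481  0.3041] psi -80.5 q [-0.45  0.18  1.82 -0.03  1.14  0.96] F [-0.8 -0.7 -0.9] T [-0.03  0.23 -0.01] op 0.0004
```

Request:
apply_moves:
  dp:
    - [0,0.002,-0.008]
    - [0.01,0.003,-0.002]
    - [0.02,0.0037,0]
    - [0.02,0.0037,0]
    - [0.015,0.0027,0]
  yaw: [0,0,0,0,0]

```text
t: 12.45
tool_pos: [0.6211, -0.1344, 0.2963]
tool_rot: [[0.985, 0.169, -0.023], [0.168, -0.986, -0.019], [-0.026, 0.015, -1.0]]
wrist_force: [-1.2, 0.2, 0.4]
opening: 0.0005
```

```bash
python3 s.py
```

```text
t 12.45 grasp [ 0.6169 -0.1378  0.1164] tcp [ 0.6211 -0.1344  0.2963] psi -80.3 q [-0.39  0.33  1.67 -0.03  1.16  1.03] F [-1.2  0.2  0.4] T [0.1  0.27 0.  ] op 0.0005
```

Request:
apply_moves:
  dp:
    - [0.012,0.002,0]
    - [0.01,0.002,0]
    - [0.006,0.001,0]
    - [0.005,0.001,0]
  yaw: [0,0,0,0]

```text
t: 12.78
tool_pos: [0.6576, -0.1285, 0.3004]
tool_rot: [[0.984, 0.176, -0.028], [0.175, -0.984, -0.022], [-0.032, 0.017, -0.999]]
wrist_force: [-22.7, -4.9, 7.5]
opening: 0.0002
```

```bash
python3 s.py; python3 wing.py d top side
```

```text
t 12.78 grasp [ 0.6525 -0.1325  0.1205] tcp [ 0.6576 -0.1285  0.3004] psi -79.9 q [-0.36  0.4   1.57 -0.03  1.2   1.05] F [-22.7  -4.9   7.5] T [-0.9   4.27  0.02] op 0.0002
top 146 [ 0.0029 -0.0007  0.0572] sd [0.0044 0.0191] wing deg 90.8
side 199 [0.0039 0.0065 0.0558] sd [0.004  0.0191] wing deg 93.1
side ball [ 0.0049 -0.1774  0.1191] 138
```

Wrist force has risen to 23 N, so the lever is at its stop. I'll back away and check.

Request:
apply_moves:
  dp:
    - [0.003,0.0005,0]
    - [0,0,0]
    - [-0.03,-0.0055,0]
    - [-0.035,-0.006,0.01]
    - [-0.03,0,0.03]
  yaw: [0,0,0,0,0]

```text
t: 13.3
tool_pos: [0.5631, -0.1406, 0.3371]
tool_rot: [[0.982, 0.181, -0.044], [0.18, -0.983, -0.02], [-0.047, 0.012, -0.999]]
wrist_force: [-0.2, 0.7, 1.2]
opening: 0.0007
```

Request:
apply_moves:
  dp:
    - [-0.02,0,0.035]
    - [-0.035,0,0.02]
    - [-0.035,0,0.01]
    - [-0.02,0,0]
    - [0,0,0]
  yaw: [0,0,0,0,0]

```text
t: 13.72
tool_pos: [0.4462, -0.1409, 0.4142]
tool_rot: [[0.983, 0.182, -0.028], [0.181, -0.983, -0.029], [-0.033, 0.023, -0.999]]
wrist_force: [-0.1, -0.2, 0.0]
opening: 0.0004
```

```bash
python3 s.py; python3 wing.py e top side wrist
python3 - <<'E'
import cv2
im=cv2.imread('pics/e_side.png');cv2.imwrite('pics/e_crop.png',cv2.resize(im[130:330,120:340],None,fx=2.7,fy=2.7))
E
```

```text
t 13.72 grasp [ 0.4412 -0.1461  0.2343] tcp [ 0.4462 -0.1409  0.4142] psi -79.5 q [-0.54 -0.2   2.   -0.04  1.36  0.85] F [-0.1 -0.2  0. ] T [-0.05  0.13  0.03] op 0.0004
top 143 [ 0.0029 -0.      0.0575] sd [0.0042 0.019 ] wing deg 89.9
top ball [ 0.0116 -0.1846  0.1202] 63
side 199 [0.004  0.0065 0.0559] sd [0.0039 0.0191] wing deg 93.5
side ball [ 0.0128 -0.1787  0.1168] 88
wrist 2145 [ 0.0023 -0.0033  0.0567] sd [0.004  0.0186] wing deg 89.2
```

View pics/e_crop.png

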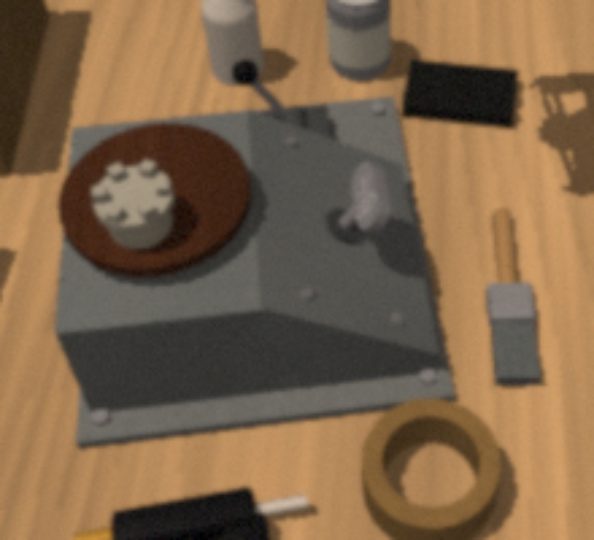

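View pics/e_top.png

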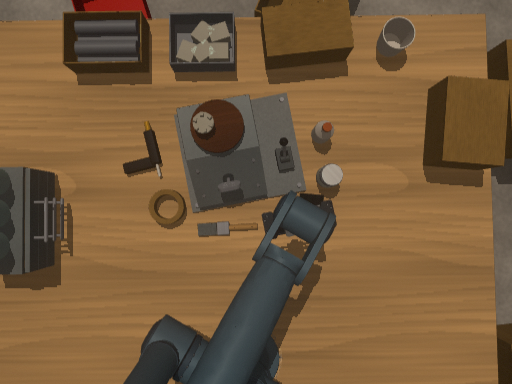

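Key wing measures 89–90° in the top and wrist views, and the ball is mirrored about its pivot (−69 to +12 mm, middle −29 against −30). All the bystanders are in their places. Handing in.

```bash
python3 -c "
from station import sign_off; print(sign_off())"
```

```text
the job is handed in; nothing more can be done
None
```

The turntable is wound to its stop and the brake lever is swung fully away from the robot, in that order. I handed the job in at about 14 s on the robot's clock.

- **Key:** I wound it about 190° clockwise in two grips. It came up against the stop: the turning moment jumped from about 0.5 to 2.3 N m. The wing's last angle was about 90° in the top and wrist views, against 90.7° expected when fully wound. The side view read 93.5°, but it has read 1 to 3° high throughout.
- **Brake:** I pushed the lever over with closed fingers until it stopped, at about 23 N. The ball went from −69 to +12 mm along the unit. That is 80 mm of travel against 87 mm expected. I put the shortfall down to rod points being mixed into the measurement, because the two readings sit evenly about the pivot (middle at −29 mm against −30 mm).
- **Everything else:** In the last pictures the bottle, tin, tape, brush, foam offcut and glue gun look unmoved. I checked this by eye and did not measure their positions. The arm stood clear, touching nothing.

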